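# Close the leak-test drawer and hold the cam lever at full lift

## Task

Push the open drawer of the blue test fixture fully home until it snaps into its detent. Then swing the red-handled cam lever up to its highest lift (lever upright), so that the brass fitting in the drawer is pressed against the rubber seal above it, and finish still holding the lever there with the fingers, as it springs back when let go. Leave the loose tools and parts round about where they are.

Things in the scene. Friction and masses are not known exactly. Their poses are not given: they have to be found in the camera images.
- fixture: Blue leak-test fixture, fixed to the bench. Origin: base plate (180 x 150 x 12 mm), on the bench top; x points away from its drawer front (away from the robot, yaw up to 0.3), y left, z up. A column at the back (60 mm wide) carries an overhead arm 46 mm wide, 177 mm high, reaching forward to x = -34 mm; grey cheeks 72 mm high at y = +-47 mm, x -49 to +46 mm.
- drawer_handle (a point): Middle of the drawer's dark round pull bar: 11 mm thick, 90 mm long along the fixture's y, 35 mm before the yellow drawer front (44 to 90 mm above the bench), itself 75 mm above the bench. With the drawer home it lies at (-98, 0, 75) mm in the fixture frame. It can be pushed from the robot's side with shut fingers from above.
- drawer (a joint): Opening of the drawer (m): 0 = fully home, grows as it moves towards the robot along the fixture's -x; starts 0.035 to 0.06. About 1.2 N of friction; in the last 11 mm a sprung ball detent must be overcome (about 5 N), then it snaps against the stop at 0 and stays.
- cam_lever: Cam lever on the fixture's right (-y) side: flat steel arm, red handle at its end. Origin on the cam axis in the fixture's middle plane, -x along the arm to the handle, y along the axis. Starts 0.1 to 0.3 rad above level, handle towards the robot; upright = highest lift; stop 0.53 rad beyond. A return spring swings it down if let go (0.3 Nm/rad, friction 0.22 Nm): up to 7 N at the handle.
- lever_grip (a point): Middle of the lever's red handle: round bar 18 mm thick along the fixture's y, 68 mm long (34 mm to either side); the steel arm is at its inner (+y) end only. 110 mm from the cam axis: it travels an arc in the fixture's x-z plane. Can be pinched from above, fingers closing along the fixture's x; it turns between the fingers.
- cam_axis (a point): Point on the cam's turning axis beside the handle, fixed: at (-10, -104, 32) mm in the fixture frame; the axis runs along the fixture's y.
- lift_pad (a joint): Rise of the cam's lift pad under the drawer (m): 0 down, highest (0.010) with the lever upright: 0.013 sin(lever angle above level) - 0.003, not below 0; beyond upright it falls again.
- nest (a joint): Rise of the steel nest plate with the brass fitting within the drawer (m): 0 down; the pad meets it after 2 mm of lift if the drawer is home and raises it to about 0.008 at highest lift. It cannot be raised with the drawer open.
- fitting_top (a point): Top centre of the brass fitting (38 x 43 x 42 mm, held in the nest), 110 mm above the bench when down.
- seal (a joint): Upward give of the black rubber seal on its spring above the fitting (m): 0 free; the raised fitting meets it after 6 mm of rise and pushes it up about 2 mm at highest lift.
- centre_punch: black centre punch, 114 mm long, 11 mm thick, lying right of the fixture, nearer the robot; a loose bystander, not part of the job
- ratchet: ratchet handle with black grip, 209 mm long, 29 mm high, lying left of the fixture near the robot; a loose bystander, not part of the job
- funnel: grey funnel, 88 mm wide, 87 mm high, standing mouth down at the back, left of the fixture; a loose bystander, not part of the job
- tape_measure: black and red tape measure, 84 mm long, 65 mm high, right of the fixture; a loose bystander, not part of the job
- sealant_bottle: red bottle with white nozzle, 46 mm wide, 120 mm high, standing right of the fixture; a loose bystander, not part of the job

How it is judged (in metres and radians):
On the way, in this order (a step that is already met when the one before it is completed fails the run):
1. the drawer is home in its detent (less than 2 mm open), the lever not yet raised (lift under 5 mm) (value of joint drawer below 0.002 m and value of joint lift_pad below 0.005 m), for 0.2 s.
2. the cam lift is at its highest (over 9.4 mm of 10) (value of joint drawer below 0.002 m and value of joint lift_pad above 0.0094 m), for 0.3 s.
At the end, for the whole second after the job is handed in: Drawer less than 2 mm open; cam lift over 9.4 mm of 10 (lever within about 12 degrees of upright), at rest (under 1 mm/s); nest with the fitting raised over 6 mm, seal pushed up over 1 mm; the fingers still hold the lever with over 1 N (all of step 2 and value of joint nest above 0.006 m and value of joint seal above 0.001 m and velocity of joint lift_pad between -0.001 and 0.001 m/s and contact force between the fingers and cam_lever above 1 N); the arm keeps its last pose, push and grip.
It fails at once if a loose bystander was moved more than 30 mm (distance of any of centre_punch, ratchet, funnel, tape_measure, sealant_bottle from where it was at the start of the episode above 0.03 m).
It also fails if it takes over 50 s, if anything falls off the work surface, if the arm or the gripper's body presses on something with over 40 N, if the wrist force passes 120 N, or if a joint passes its speed limit or range.

## Robot

A 7-joint arm with a two-finger parallel gripper is mounted at the origin on the work surface; the furniture and walls round the work are solid. World frame = base frame: x ahead of the robot, y to its left, z up, the work surface at z = 0. Lengths are in mm, angles in rad, forces in N, time in s.
With the tool pointing down it reaches from about 400 to 875 mm from the base axis. Payload 4.4 kg.
Tool frame: the origin (TCP) lies midway between the tips of the shut fingers; the grasp point (between the pads) lies 19 mm behind it; z points along the fingers, y is the direction in which the jaws open and shut (so a half turn about z gives the same grasp; the last joint's range is limited). The gripper opens to 85 mm and grips with 20 to 120 N. Pads are 22 mm wide; open, the fingers measure 114 mm over their backs; the gripper's body (76 mm by 85 mm) begins 54 mm behind the grasp point. The pads swing forward as they close: fully open they stand 13 mm farther back than shut.
Start: joints at [1.183, 0.628, 0.038, 1.517, -0.027, 0.996, -0.02], TCP at [205.606, -616.639, 231.313] pointing down, gripper open.
Joint ranges: [-3.06, 3.06], [-0.37, 2.12], [-1.25, 1.32], [0.18, 2.47], [-1.1, 4.24], [0.23, 1.98], [-2.94, 2.94]. Speed limits (rad/s): [2.57, 2.57, 3.14, 3.14, 3.14, 3.14, 3.14].

## Interface

Orientations are given as [roll, pitch, yaw] about the fixed x, y, z axes, in that order (R = Rz(yaw) Ry(pitch) Rx(roll)).
In Python, from cell import * gives the robot as it stands. The module is installed in compiled form; this text tells all that it offers.
- The arm moves only by the tool move_arm, never from a script. Its argument "series" is a list of rows, each a list of 2 entries, a list of its own where there are three numbers: the shift along the tool's x, y, z in m, then the turn about the tool's z in rad. In form: [[[x, y, z], yaw], ...]. A call has 1 to 5 rows; each row is the pose to reach, as a shift and turn from the pose measured when the call began, along the tool's axes at that moment; what a row does not reach only later rows make up. A row lasts 1/8 s, in which the tool goes at most 62.5 mm and 10.7 degrees, less where a joint would pass 70% of its speed; a pose out of reach is approached as far as the arm can. A call with a gripper value outside its range is refused whole. "claw" is the opening, from 0 (shut) to 1 (fully open), set as the call begins (left out, the last holds). The fingers move at their own pace and stop on an object; the grip force is fixed at half the most. Time passes only in rows, so rows that repeat a pose let the fingers close. It gives the time, the measured TCP pose, the force and the opening at its end, in the units of the state.
- read_state(): the state, without advancing time (a new reading comes with each control period).
- get_image(name): name is "scene" or "top" or "wrist"; returns the picture (480x640x3 uint8, blue, green, red); there is no depth.
- camera_model(name): a dict with "fov_y" (degrees; the focal length in pixels is half the picture's height over the tangent of half this angle, whatever the lens; pixels are square), "cx", "cy" (the principal point, pixels), "k1" (the pictures are not rectified: a ray, as slopes to the right and down, at radius r is drawn at 1 + k1 r^2 times it, then the intrinsics apply), "pose" (4x4, takes a point from camera to world coordinates); the wrist camera has in their place "tool_from_camera" (4x4, takes a point from camera to tool coordinates, whose origin is the TCP and whose axes are the flange's). Camera axes: x right, y down, z forward; pixel columns grow to the right and rows downward; lengths in mm; the calibration is good to about 2 mm. A picture is of the moment at which its call begins: read the wrist's pose just before it. camera_model takes no time and is no camera call.
- finish_job(): hands the job in, once; it reports no verdict.
The state is a dict: "clock": time; "qpos": joint angles; "qd": joint speeds; "tau": joint torques, N m; "eef_pos": TCP position; "tool_rot": TCP orientation; "force": force on the tool from outside, world axes, zero at the start; "torque": the same for the moment, N m; "width": finger opening in mm.
Only numpy, scipy, OpenCV 4.12 (cv2) and the standard library are available. Lean on these libraries where they do the work, as an engineer would, in place of code of your own. Each camera call takes 0.05 s, during which the arm holds its last target. There are 200 camera calls.

## Working session

There is one attempt and no reset: what is moved stays moved. The work goes in short steps, Python scripts to look and compute and a tool call to move; the robot and the scene stay as the last step left them, time stands still between calls to the robot, and variables do not carry over. Pictures are saved under pics/ and viewed, about 8 in all and at most 12, crops included, and the job is handed in when it is done.

Besides the shell and the picture viewer there is one more tool, called after ">>>" as name(argument=value, ...) on one line, values as JSON. move_arm: Moves the arm, as the interface text tells. Its arguments: {"type":"object","properties":{"series":{"type":"array"},"claw":{"type":"number"}},"required":["series"]}

```bash
mkdir -p pics
python3 - <<'E'
from cell import *
import cv2
s=read_state();print({k:s[k] for k in('clock','eef_pos','tool_rot','width','force')})
for n in('scene','top'):
    cv2.imwrite(f'pics/{n}0.png',get_image(n));print(n,camera_model(n))
print(camera_model('wrist'))
E
```

```text
{'clock': 0.0, 'eef_pos': array([ 205.41524589, -616.03942659,  230.42868008]), 'tool_rot': array([-3.13976818e+00,  3.44943125e-05,  3.21767688e-01]), 'width': 85.18436829719911, 'force': array([ 0.52157062, -0.1988882 , -0.02965432])}
scene {'fov_y': 54.90047669727589, 'cx': 319.17396574205776, 'cy': 244.17198862036744, 'k1': -0.0036204647870056376, 'pose': array([[ 4.64406557e-01, -3.85598242e-01,  7.97270686e-01,
        -2.07703094e+02],
       [-8.85298134e-01, -2.26476481e-01,  4.06147286e-01,
        -4.94890942e+02],
       [ 2.39533799e-02, -8.94439713e-01, -4.46546567e-01,
         5.20165181e+02],
       [ 0.00000000e+00,  0.00000000e+00,  0.00000000e+00,
         1.00000000e+00]])}
top {'fov_y': 49.76835479492729, 'cx': 317.63226068519026, 'cy': 244.1931603680526, 'k1': -0.07644320110696678, 'pose': array([[-8.19966512e-03, -9.93912130e-01,  1.09870124e-01,
         3.88101961e+02],
       [-9.99960591e-01,  7.77602132e-03, -4.28378575e-03,
        -9.79155889e+01],
       [ 3.40335420e-03, -1.09900919e-01, -9.93936721e-01,
         1.35524430e+03],
       [ 0.00000000e+00,  0.00000000e+00,  0.00000000e+00,
         1.00000000e+00]])}
{'fov_y': 59.05594753153291, 'cx': 320.2021337521139, 'cy': 223.6664391083333, 'k1': -0.07644993688427236, 'tool_from_camera': array([[-6.57529774e-04, -9.51847672e-01, -3.06570673e-01,
         7.85319087e+01],
       [ 9.99999779e-01, -5.94802551e-04, -2.98033091e-04,
        -8.59270917e-02],
       [ 1.01333085e-04, -3.06570801e-01,  9.51847852e-01,
        -1.40759274e+02],
       [ 0.00000000e+00,  0.00000000e+00,  0.00000000e+00,
         1.00000000e+00]])}
```

View pics/scene0.png

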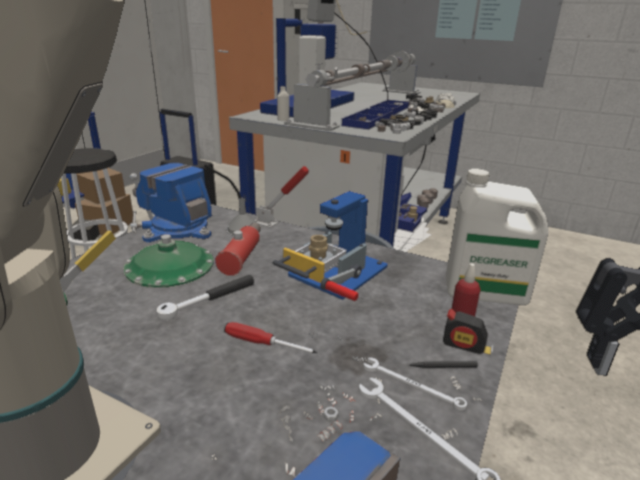

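View pics/top0.png

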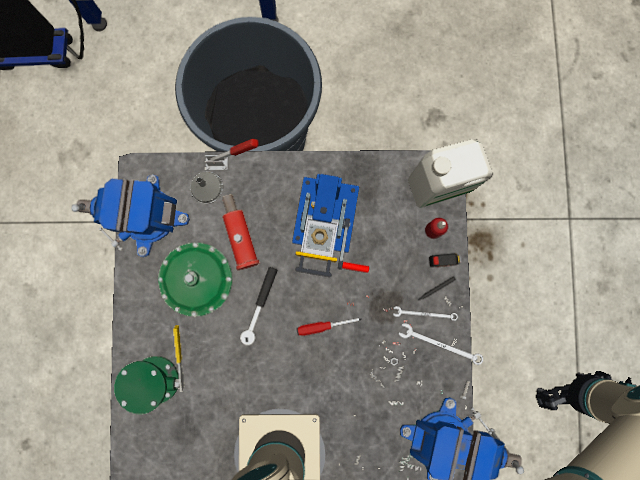

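The fixture is near (325,225) in the top view and near (335,255) in the scene view. I'll enlarge both.

Run:
```python
import cv2,numpy as np
t=cv2.imread('pics/top0.png')[160:285,280:380]; s=cv2.imread('pics/scene0.png')[185:305,265:395]
cv2.imwrite('pics/tc.png',cv2.resize(t,None,fx=4.8,fy=4.8,interpolation=cv2.INTER_CUBIC))
cv2.imwrite('pics/sc.png',cv2.resize(s,None,fx=5,fy=5,interpolation=cv2.INTER_CUBIC))
```

```text
(no output)
```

View pics/tc.png

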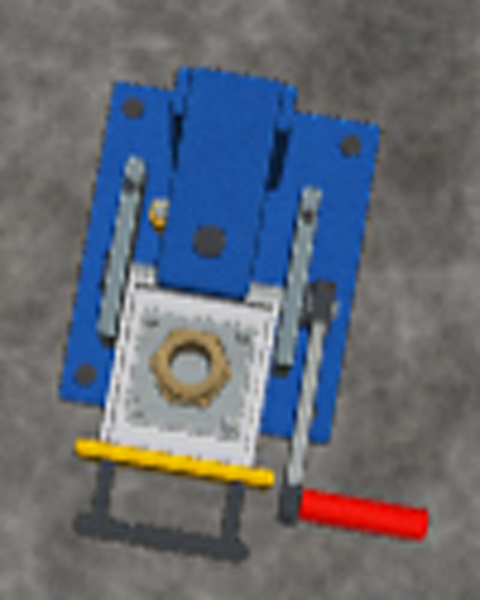

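View pics/sc.png

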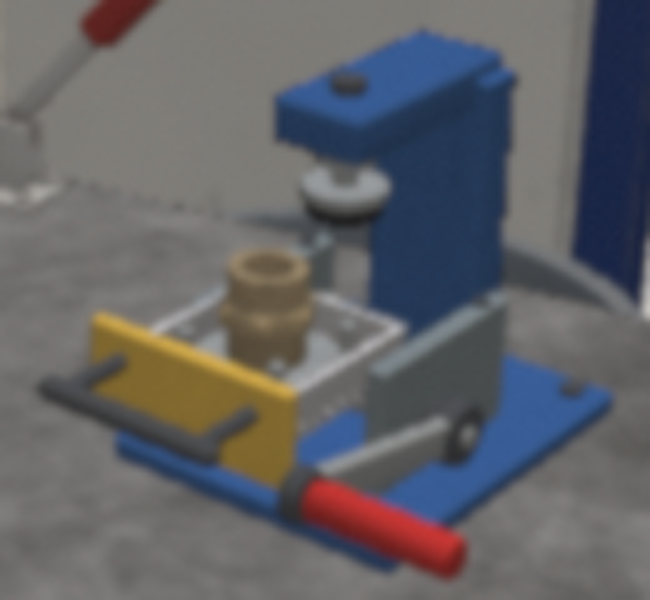

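```bash
cat > h.py <<'E'
import numpy as np,cv2
from scipy.optimize import least_squares
from cell import camera_model
C={n:camera_model(n) for n in('scene','top')}
def proj(n,P):
    c=C[n];T=np.linalg.inv(c['pose']);q=T[:3,:3]@P+T[:3,3];s=q[:2]/q[2];f=240/np.tan(np.radians(c['fov_y']/2))
    return s*(1+c['k1']*(s@s))*f+[c['cx'],c['cy']]
def fix2w(p,x,y,yaw):
    c,s=np.cos(yaw),np.sin(yaw);return np.array([x+c*p[0]-s*p[1],y+s*p[0]+c*p[1],p[2]])
def grip(a,y=-104):return [-10-110*np.cos(a),y,32+110*np.sin(a)]
def drw(d,y):return [-98-d,y,75]
E
python3 - <<'E'
from h import *
obs=[]
T=lambda p,f:obs.append(('top',(np.array(p)+.5)/4.8-.5+[280,160],f))
S=lambda p,f:obs.append(('scene',(np.array(p)+.5)/5-.5+[265,185],f))
T((113,82),lambda d,a:[90,75,12]);T((381,125),lambda d,a:[90,-75,12]);T((60,398),lambda d,a:[-90,75,12]);T((328,443),lambda d,a:[-90,-75,12])
S((118,437),lambda d,a:[-90,75,12]);S((392,560),lambda d,a:[-90,-75,12]);S((612,397),lambda d,a:[90,-75,12])
T((162,537),lambda d,a:drw(d,0));S((128,418),lambda d,a:drw(d,0))
T((427,523),lambda d,a:grip(a,-138));S((452,556),lambda d,a:grip(a,-138));T((302,505),lambda d,a:grip(a,-70));S((312,503),lambda d,a:grip(a,-70))
f=lambda v:np.concatenate([proj(n,fix2w(g(v[3]/1000,v[4]) if 0 else g(v[3],v[4]),*v[:3]))-uv for n,uv,g in obs])
r=least_squares(f,[700,-150,-.1,45,.2],x_scale=[10,10,.1,10,.1],loss='soft_l1')
print(r.x.round(3));print(f(r.x).reshape(-1,2).round(1).tolist())
x=r.x
for n,p in dict(drawer=drw(x[3],0),home=drw(0,0),grip=grip(x[4]),up=grip(np.pi/2),axis=[-10,-104,32]).items():print(n,fix2w(p,*x[:3]).round(1))
E
```

```text
[ 6.14800e+02 -1.22777e+02 -2.06000e-01  5.69410e+01  1.68000e-01]
[[0.4, -0.4], [0.0, 1.6], [-2.3, -0.2], [-1.8, 1.7], [-3.1, -0.3], [-3.4, 0.0], [0.3, 0.2], [-0.5, -0.6], [-0.1, 0.7], [0.8, -0.5], [3.3, 2.0], [0.4, -2.0], [2.5, -0.3]]
drawer [463.1 -91.2  75. ]
home [ 518.9 -102.8   75. ]
grip [ 477.6 -200.4   50.4]
up [ 583.8 -222.5  142. ]
axis [ 583.8 -222.5   32. ]
```

Run:
```python
from h import *
def ray(n,p):
    u=(np.array(p)+.5)/(4.8 if n=='top' else 5)-.5+([280,160] if n=='top' else [265,185])
    c=C[n];f=240/np.tan(np.radians(c['fov_y']/2));d=(u-[c['cx'],c['cy']])/f;s=d/(1+c['k1']*(d@d));s=d/(1+c['k1']*(s@s))
    return c['pose'][:3,3],c['pose'][:3,:3]@np.r_[s,1]
def plane(n,p,z):
    o,d=ray(n,p);return (o+d*(z-o[2])/d[2])[:2].round(1)
def tri(p,q):
    (a,d),(b,e)=ray('top',p),ray('scene',q);t=np.linalg.lstsq(np.c_[d,-e],b-a,rcond=None)[0];A=a+t[0]*d;B=b+t[1]*e;return ((A+B)/2).round(1),np.linalg.norm(A-B).round(1)
for p in[(113,82),(381,125),(60,398),(328,443)]:print('top base',plane('top',p,12))
for p in[(118,437),(392,560),(612,397)]:print('sc base',plane('scene',p,12))
print('bar',plane('top',(80,523),75),plane('top',(245,550),75),plane('scene',(43,386),75),plane('scene',(213,452),75))
print('bar tri',tri((162,537),(128,418)))
print('front top L,R',plane('top',(76,445),90),plane('top',(273,476),90),plane('scene',(95,316),90),plane('scene',(296,396),90))
print('grip out',tri((427,523),(452,556)),'in',tri((302,505),(312,503)))
```

```text
top base [717.1 -66.7]
top base [ 691.8 -214.5]
top base [541.5 -37. ]
top base [ 515.7 -182.6]
sc base [544.3 -37.5]
sc base [ 514.8 -183.8]
sc base [ 688.4 -213.6]
bar [469.3 -50. ] [ 454.7 -135. ] [470.9 -47.4] [ 459.4 -131.3]
bar tri (array([461.6, -92.3,  77.7]), np.float64(0.1))
front top L,R [508.3 -48.7] [ 491.6 -149.3] [508.7 -48.6] [ 490.  -150.6]
grip out (array([ 468.3, -229.7,   55. ]), np.float64(3.5)) in (array([ 478.9, -165.2,   52.3]), np.float64(1.5))
```

```bash
cat > h2.py <<'E'
from h import *
def ray(n,p):
    u=(np.array(p)+.5)/(4.8 if n=='top' else 5)-.5+([280,160] if n=='top' else [265,185])
    c=C[n];f=240/np.tan(np.radians(c['fov_y']/2));d=(u-[c['cx'],c['cy']])/f;s=d/(1+c['k1']*(d@d));s=d/(1+c['k1']*(s@s))
    return c['pose'][:3,3],c['pose'][:3,:3]@np.r_[s,1]
def plane(n,p,z):
    o,d=ray(n,p);return (o+d*(z-o[2])/d[2])[:2].round(1)
E
python3 - <<'E'
from h2 import *
yaw=-.17;R=np.array([[np.cos(yaw),np.sin(yaw)],[-np.sin(yaw),np.cos(yaw)]])
f=lambda n,p,z,nm:print(nm,(R@(plane(n,p,z)-[616.5,-125.2])).round(1))
f('top',(106,338),72,'Lcheek front');f('top',(135,158),72,'Lcheek back');f('top',(285,368),72,'Rcheek front');f('top',(312,188),72,'Rcheek back')
f('top',(160,280),177,'arm FL');f('top',(248,298),177,'arm FR')
f('scene',(372,375),72,'sc Rcheek front top');f('scene',(504,298),72,'Rcheek back')
f('scene',(277,97),177,'arm FL');f('scene',(365,128),177,'arm FR')
f('scene',(128,418),75,'bar');f('top',(162,537),75,'bar')
f('top',(190,365),110,'fitting');f('scene',(268,265),110,'fitting')
f('scene',(463,437),32,'cam axis at')
E
```

```text
Lcheek front [-60.2  52. ]
Lcheek back [36.5 52.6]
Rcheek front [-60.7 -42.7]
Rcheek back [ 35.8 -41.7]
arm FL [-42.2  25.7]
arm FR [-44.  -17.3]
sc Rcheek front top [-59.9 -40.4]
Rcheek back [ 35. -44.]
arm FL [-53.7  16.3]
arm FR [-57.3 -29.7]
bar [-154.6    9.3]
bar [-158.1    6.2]
fitting [-71.9   5.9]
fitting [-68.5   7.6]
cam axis at [-18.7 -60.6]
```

```bash
cat > plan.py <<'E'
import sys,numpy as np
from cell import read_state
from scipy.spatial.transform import Rotation as Ro
s=read_state();R=Ro.from_euler('xyz',s['tool_rot']).as_matrix()
O=np.array([607.2,-118.3,0]);F=Ro.from_euler('z',-.17).as_matrix()
np.set_printoptions(suppress=True,precision=4)
yaw=s['tool_rot'][2]
print(s['clock'],'fixture pos',(F.T@(s['eef_pos']-O)).round(1),'rot',s['tool_rot'],'Ffix',(F.T@s['force']).round(1),s['width'].round(1),'q',s['qpos'].round(2))
for a in sys.argv[1:]:
    *p,yw=map(float,a.split(','));w=O+F@p
    print(a,'world',w.round(0),'shift',(R.T@(w-s['eef_pos'])/1000).round(4),'turn',round(-(yw-yaw),3))
E
python3 plan.py -- 2>/dev/null || python3 plan.py -180,-250,280,1.0 -178,0,200,1.40
```

```text
Traceback (most recent call last):
  File "plan.py", line 8, in <module>
    print(s['clock'],'fixture pos',(F.T@(s['eef_pos']-O)).round(1),'rot',s['tool_rot'],'Ffix',(F.T@s['force']).round(1),s['width'].round(1),'q',s['qpos'].round(2))
                                                                                                                        ^^^^^^^^^^^^^^^^
AttributeError: 'float' object has no attribute 'round'
```

```bash
sed -i "s/s\['width'\].round(1)/round(s['width'],1)/" plan.py
python3 plan.py -180,-250,280,1.0 -178,0,200,1.40
```

```text
0.1 fixture pos [-311.8 -558.6  230.5] rot [-3.1398 -0.      0.3218] Ffix [ 0.2 -1.1 -0.1] 85.4 q [ 1.18  0.63  0.04  1.52 -0.03  1.   -0.02]
-180,-250,280,1.0 world [ 387. -334.  280.] shift [ 0.2618 -0.2099 -0.0491] turn -0.678
-178,0,200,1.40 world [432. -88. 200.] shift [ 0.3817 -0.4292  0.0312] turn -1.078
```

>>> move_arm(series=[[[0.262, -0.21, -0.05], -0.68], [[0.262, -0.21, -0.05], -0.68], [[0.262, -0.21, -0.05], -0.68], [[0.262, -0.21, -0.05], -0.68], [[0.262, -0.21, -0.05], -0.68]], claw=0)

```text
clock: 0.72
eef_pos: [373.7, -354.9, 277.0]
tool_rot: [-3.14, -0.001, 1.003]
force: [1.1, -0.2, -0.4]
width: -0.1
```

```bash
python3 plan.py -185,0,180,1.40
```

```text
0.725 fixture pos [-190.1 -272.7  277. ] rot [-3.1401 -0.0013  1.0025] Ffix [ 1.2 -0.  -0.4] -0.1 q [ 0.84  0.39 -0.18  1.82  0.08  0.94  0.05]
-185,0,180,1.40 world [425. -87. 180.] shift [ 0.2532 -0.1009  0.0975] turn -0.397
```

>>> move_arm(series=[[[0.253, -0.1, 0.095], -0.4], [[0.253, -0.1, 0.095], -0.4], [[0.253, -0.1, 0.095], -0.4], [[0.253, -0.1, 0.095], -0.4], [[0.253, -0.1, 0.095], -0.4]])

```text
clock: 1.35
eef_pos: [425.2, -84.8, 181.7]
tool_rot: [-3.14, -0.003, 1.405]
force: [0.1, -0.2, 0.9]
width: 0.1
```

```bash
python3 plan.py -185,0,72,1.40
python3 - <<'E'
from cell import *
import cv2
cv2.imwrite('pics/w1.png',get_image('wrist'))
E
```

```text
1.35 fixture pos [-185.     2.2  181.7] rot [-3.1397 -0.0026  1.4053] Ffix [ 0.1 -0.2  0.9] 0.1 q [ 0.35  0.42 -0.3   2.14  0.21  0.61 -0.25]
-185,0,72,1.40 world [425. -87.  72.] shift [-0.0025  0.0002  0.1097] turn 0.005
```

View pics/w1.png

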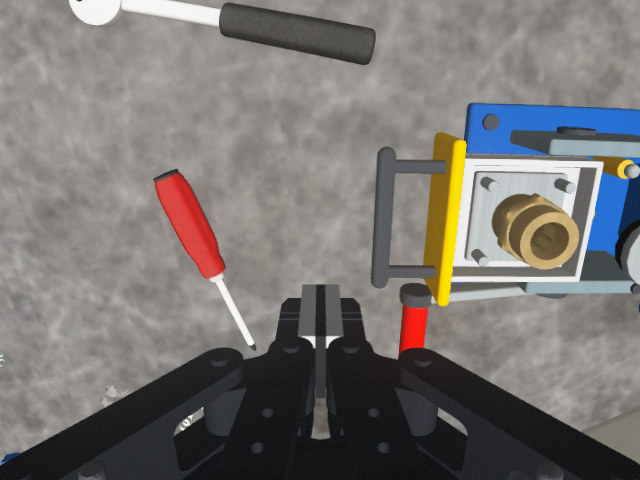

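The wrist view shows the bar from (387,152) to (380,284), and the inner end of the red handle at (415,295). The fingers sit clear on the robot's side of the bar. I'll check the bar position.

```bash
cat >> h2.py <<'E'
from scipy.spatial.transform import Rotation as Ro
def wplane(u,z,pos,rot):
    c=camera_model('wrist');f=240/np.tan(np.radians(c['fov_y']/2));d=(np.array(u)-[c['cx'],c['cy']])/f;s=d/(1+c['k1']*(d@d));s=d/(1+c['k1']*(s@s))
    R=Ro.from_euler('xyz',rot).as_matrix();T=c['tool_from_camera'];o=pos+R@T[:3,3];v=R@T[:3,:3]@np.r_[s,1];w=o+v*(z-o[2])/v[2]
    return w.round(1),(Ro.from_euler('z',.17).apply(w-[607.2,-118.3,0])).round(1)
E
python3 - <<'E'
from h2 import *
P=[425.2,-84.8,181.7];R=[-3.1397,-.0026,1.4053]
for n,u,z in[('bar L',(387,152),75),('bar R',(380,284),75),('front top L',(463,137),90),('front top R',(443,304),90),('Rcheek/handle collar',(415,295),54),('base FL',(467,104),12)]:print(n,*wplane(u,z,np.array(P),R))
E
```

```text
bar L [470.5 -48.6  75. ] [-146.5   45.6   75. ]
bar R [ 456.  -132.2   75. ] [-146.7  -39.2   75. ]
front top L [510.8 -44.6  90. ] [-107.4   56.3   90. ]
front top R [ 491.9 -144.9   90. ] [-109.1  -45.7   90. ]
Rcheek/handle collar [ 481.  -155.5   54. ] [-118.1  -58.    54. ]
base FL [539.9 -34.   12. ] [-80.6  71.7  12. ]
```

>>> move_arm(series=[[[0, 0, 0.055], 0], [[0, 0, 0.11], 0], [[0, 0, 0.11], 0], [[0, 0.025, 0.11], 0]])

```text
clock: 1.9
eef_pos: [448.4, -83.3, 71.6]
tool_rot: [-3.135, -0.005, 1.411]
force: [2.1, 1.1, -0.5]
width: -0.0
```

```bash
python3 plan.py -125,3,71,1.40
```

```text
1.9 fixture pos [-162.4    7.6   71.6] rot [-3.1351 -0.0051  1.4113] Ffix [ 1.8  1.4 -0.5] -0.0 q [ 0.26  0.65 -0.19  2.17  0.32  0.36 -0.36]
-125,3,71,1.40 world [485. -94.  71.] shift [-0.005   0.0374  0.0004] turn 0.011
```

>>> move_arm(series=[[[-0.003, 0.01, 0], 0.01], [[-0.005, 0.02, 0], 0.01], [[-0.005, 0.03, 0], 0.01], [[-0.005, 0.037, 0], 0.01], [[-0.005, 0.037, 0], 0.01]])

```text
clock: 2.52
eef_pos: [486.7, -94.7, 73.5]
tool_rot: [-3.141, -0.005, 1.401]
force: [0.9, -0.1, 6.4]
width: -0.3
```

```bash
python3 plan.py -112,3,71,1.40
```

```text
2.525 fixture pos [-122.7    2.9   73.5] rot [-3.1408 -0.0053  1.4008] Ffix [0.9 0.1 6.4] -0.3 q [ 0.28  0.67 -0.21  2.07  0.31  0.43 -0.34]
-112,3,71,1.40 world [497. -96.  71.] shift [0.0001 0.0107 0.0025] turn 0.001
```

Run:
```python
from cell import *
import cv2,numpy as np
s=get_image('scene')[185:305,265:395];w=get_image('wrist')
a=cv2.resize(s,(520,480),interpolation=cv2.INTER_CUBIC)
cv2.imwrite('pics/c2.png',np.hstack([cv2.resize(a,(400,369)),cv2.resize(w,(400,369))[:, :]]))
```

```text
(no output)
```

View pics/c2.png

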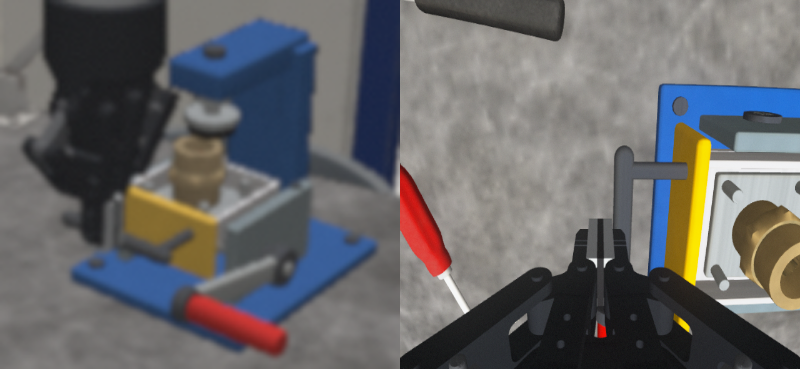

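The fingers are behind the bar and the drawer has moved in. I'll push on through the detent.

>>> move_arm(series=[[[0, -0.002, 0.007], 0], [[0, 0.004, 0.007], 0], [[0, 0.008, 0.007], 0], [[0, 0.012, 0.007], 0], [[0, 0.014, 0.007], 0]])

```text
clock: 3.25
eef_pos: [501.3, -97.3, 71.9]
tool_rot: [3.138, -0.004, 1.401]
force: [-11.8, 3.0, 45.0]
width: 0.1
```

```bash
python3 plan.py -112,3,66,1.40
```

```text
3.25 fixture pos [-107.9    2.8   71.9] rot [ 3.1382 -0.004   1.4006] Ffix [-12.2   1.   45. ] 0.1 q [ 0.28  0.69 -0.21  2.03  0.31  0.45 -0.33]
-112,3,66,1.40 world [497. -96.  66.] shift [ 0.0002 -0.0041  0.0058] turn 0.001
```

>>> move_arm(series=[[[0, -0.01, -0.004], 0], [[0, -0.03, -0.004], 0], [[0, -0.03, -0.004], 0]])

```text
clock: 3.62
eef_pos: [470.6, -92.6, 76.7]
tool_rot: [3.139, -0.003, 1.4]
force: [0.5, 0.4, -0.3]
width: 0.1
```

```bash
python3 plan.py -112,3,66,1.40
python3 - <<'E'
from cell import *
import cv2,numpy as np
s=get_image('scene')[185:305,265:395];w=get_image('wrist')
cv2.imwrite('pics/c3.png',np.hstack([cv2.resize(s,(390,360),interpolation=cv2.INTER_CUBIC),w[:360,240:640]]))
E
```

```text
3.625 fixture pos [-139.     2.2   76.7] rot [ 3.1387 -0.0033  1.4004] Ffix [ 0.4  0.5 -0.3] 0.1 q [ 0.28  0.65 -0.21  2.11  0.32  0.4  -0.35]
-112,3,66,1.40 world [497. -96.  66.] shift [0.0008 0.027  0.0108] turn 0.0
```

View pics/c3.png

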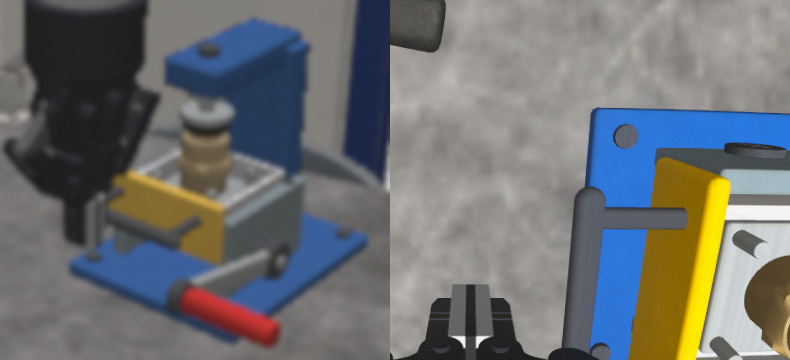

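Run:
```python
from h2 import *
P=np.array([470.6,-92.6,76.7]);R=[3.1387,-.0033,1.4004]
for n,u,z in[('bar L',(438,190),75),('bar mid',(430,300),75),('front top L',(577,178),90),('base FL',(448,108),12)]:print(n,*wplane(u,z,P,R))
```

```text
bar L [518.4 -55.2  75. ] [-98.2  47.2  75. ]
bar mid [511.8 -97.3  75. ] [-97.6   4.6  75. ]
front top L [559.3 -54.6  90. ] [-58.   54.7  90. ]
base FL [542.4 -33.7  12. ] [-78.2  72.4  12. ]
```

The bar measures -98 mm, so the drawer is home within the calibration error. I'll confirm with a second push, lower down and clear of the bar's top.

>>> move_arm(series=[[[0, 0, 0.016], 0], [[0, 0.01, 0.016], 0], [[0, 0.02, 0.016], 0], [[0, 0.028, 0.016], 0], [[0, 0.03, 0.016], 0]])

```text
clock: 4.35
eef_pos: [495.1, -96.7, 60.1]
tool_rot: [-3.131, -0.002, 1.4]
force: [-16.9, 3.5, 13.8]
width: -0.1
```

```bash
python3 plan.py -104,3,62,1.40
```

```text
4.35 fixture pos [-114.2    2.4   60.1] rot [-3.1314 -0.002   1.4005] Ffix [-17.2   0.6  13.8] -0.1 q [ 0.28  0.71 -0.21  2.04  0.32  0.43 -0.34]
-104,3,62,1.40 world [505. -98.  62.] shift [ 0.0006  0.0101 -0.002 ] turn 0.0
```

It resists with 17 N along x, well above the 5 N detent, so the drawer is against its stop. Next I'll retract and go above the lever handle.

>>> move_arm(series=[[[0, -0.025, 0], 0], [[0, -0.03, -0.04], 0], [[-0.03, -0.02, -0.09], 0], [[-0.08, -0.01, -0.1], 0], [[-0.113, -0.005, -0.1], 0]], claw=1)

```text
clock: 4.97
eef_pos: [473.9, -210.8, 162.2]
tool_rot: [-3.136, -0.0, 1.398]
force: [0.6, 0.9, -0.3]
width: 85.4
```

```bash
python3 plan.py -118,-110,110,1.40  -118,-110,36,1.40
python3 - <<'E'
from cell import *
import cv2,numpy as np
cv2.imwrite('pics/w4.png',get_image('wrist'))
E
```

```text
4.975 fixture pos [-115.8 -113.8  162.2] rot [-3.1364 -0.0004  1.3984] Ffix [ 0.4  0.9 -0.3] 85.4 q [ 0.58  0.56 -0.31  1.94  0.26  0.69 -0.07]
-118,-110,110,1.40 world [ 472. -207.  110.] shift [ 0.0037 -0.002   0.0522] turn -0.002
-118,-110,36,1.40 world [ 472. -207.   36.] shift [ 0.0037 -0.0016  0.1262] turn -0.002
```

View pics/w4.png

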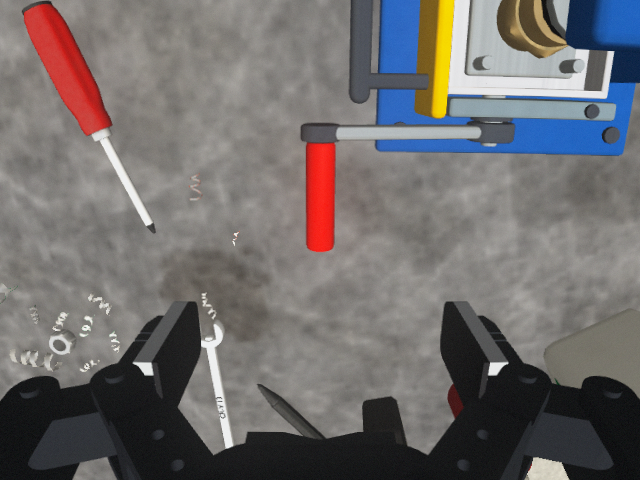

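The red handle spans (320,143) to (320,250), centred between the jaws.

Run:
```python
from h2 import *
P=np.array([473.9,-210.8,162.2]);R=[-3.1364,-.0004,1.3984]
for n,u,z in[('in',(320,143),54),('out',(320,250),54),('pivot end',(492,132),32)]:print(n,*wplane(u,z,P,R))
```

```text
in [ 481.4 -163.4   54. ] [-116.4  -65.8   54. ]
out [ 469.8 -229.3   54. ] [-116.6 -132.6   54. ]
pivot end [ 590.  -177.4   32. ] [ -7.  -61.1  32. ]
```

>>> move_arm(series=[[[0.01, 0, 0.05], 0], [[0.01, -0.001, 0.1], 0], [[0.01, -0.001, 0.126], 0], [[0.01, -0.001, 0.126], 0]])

```text
clock: 5.52
eef_pos: [472.1, -205.6, 34.0]
tool_rot: [-3.132, 0.002, 1.393]
force: [-0.2, 0.2, 0.4]
width: 85.5
```

>>> move_arm(series=[[[0, 0, 0], 0], [[0, 0, 0], 0], [[0, 0, 0], 0], [[0, 0, 0], 0]], claw=0)

```text
clock: 6.02
eef_pos: [473.9, -206.1, 34.8]
tool_rot: [-3.136, 0.002, 1.393]
force: [1.2, 1.3, 0.3]
width: 16.0
```

```bash
python3 plan.py $(python3 -c "
import math
for a in(.2,.4,.6,.8,1,1.2,1.4,1.57):print(f'{-10-110*math.cos(a):.1f},-103,{32-19+110*math.sin(a):.1f},1.40')")
```

```text
6.025 fixture pos [-116.6 -109.1   34.8] rot [-3.1363  0.0024  1.3933] Ffix [0.9 1.5 0.3] 16.0 q [ 0.48  0.76 -0.2   2.02  0.37  0.39 -0.18]
-117.8,-103,34.9,1.40 world [ 474. -200.   35.] shift [ 0.0061 -0.0013 -0.0001] turn -0.007
-111.3,-103,55.8,1.40 world [ 480. -201.   56.] shift [ 0.0061  0.0051 -0.021 ] turn -0.007
-100.8,-103,75.1,1.40 world [ 490. -203.   75.] shift [ 0.0061  0.0155 -0.0404] turn -0.007
-86.6,-103,91.9,1.40 world [ 504. -205.   92.] shift [ 0.0062  0.0296 -0.0573] turn -0.007
-69.4,-103,105.6,1.40 world [ 521. -208.  106.] shift [ 0.0063  0.0467 -0.0711] turn -0.007
-49.9,-103,115.5,1.40 world [ 541. -211.  115.] shift [ 0.0064  0.0662 -0.0811] turn -0.007
-28.7,-103,121.4,1.40 world [ 561. -215.  121.] shift [ 0.0065  0.0874 -0.0871] turn -0.007
-10.1,-103,123.0,1.40 world [ 580. -218.  123.] shift [ 0.0067  0.1059 -0.0888] turn -0.007
```

>>> move_arm(series=[[[0, 0.003, -0.011], 0], [[0, 0.006, -0.021], 0], [[0, 0.011, -0.031], 0], [[0, 0.0165, -0.04], 0], [[0, 0.0165, -0.04], 0]])

```text
clock: 6.65
eef_pos: [487.9, -208.7, 75.5]
tool_rot: [-3.131, 0.003, 1.393]
force: [-7.3, 1.8, 3.7]
width: 15.8
```

```bash
python3 plan.py $(python3 -c "
import math
for a in(.6,.7,.8,.9,1,1.1,1.2,1.3,1.4,1.5,1.57):print(f'{-10-110*math.cos(a):.1f},-109,{32-19+110*math.sin(a):.1f},1.40')")
```

```text
6.65 fixture pos [-102.3 -109.3   75.5] rot [-3.1313  0.0029  1.3929] Ffix [-7.6  0.6  3.7] 15.8 q [ 0.51  0.71 -0.25  1.97  0.33  0.52 -0.15]
-100.8,-109,75.1,1.40 world [ 489. -209.   75.] shift [0.0003 0.0015 0.0004] turn -0.007
-94.1,-109,83.9,1.40 world [ 496. -210.   84.] shift [ 0.0003  0.0081 -0.0085] turn -0.007
-86.6,-109,91.9,1.40 world [ 503. -211.   92.] shift [ 0.0003  0.0155 -0.0165] turn -0.007
-78.4,-109,99.2,1.40 world [ 511. -212.   99.] shift [ 0.0004  0.0236 -0.0239] turn -0.007
-69.4,-109,105.6,1.40 world [ 520. -214.  106.] shift [ 0.0004  0.0326 -0.0304] turn -0.007
-59.9,-109,111.0,1.40 world [ 530. -216.  111.] shift [ 0.0005  0.042  -0.0359] turn -0.007
-49.9,-109,115.5,1.40 world [ 540. -217.  115.] shift [ 0.0006  0.052  -0.0405] turn -0.007
-39.4,-109,119.0,1.40 world [ 550. -219.  119.] shift [ 0.0006  0.0624 -0.0441] turn -0.007
-28.7,-109,121.4,1.40 world [ 560. -221.  121.] shift [ 0.0007  0.0731 -0.0466] turn -0.007
-17.8,-109,122.7,1.40 world [ 571. -223.  123.] shift [ 0.0008  0.084  -0.048 ] turn -0.007
-10.1,-109,123.0,1.40 world [ 579. -224.  123.] shift [ 0.0009  0.0917 -0.0484] turn -0.007
```

Tracking is good, so I'll continue the arc.

>>> move_arm(series=[[[0, 0.008, -0.0085], 0], [[0, 0.0155, -0.0165], 0], [[0, 0.0236, -0.024], 0], [[0, 0.0326, -0.0305], 0], [[0, 0.0326, -0.0305], 0]])

```text
clock: 7.28
eef_pos: [511.6, -213.1, 105.9]
tool_rot: [-3.113, 0.004, 1.392]
force: [-17.3, 4.6, 12.8]
width: 16.0
```

```bash
python3 plan.py $(python3 -c "
import math
for a in(1,1.1,1.2,1.3,1.4,1.5,1.57):print(f'{-10-110*math.cos(a):.1f},-109,{32-19+110*math.sin(a):.1f},1.40')")
```

```text
7.275 fixture pos [ -78.2 -109.6  105.9] rot [-3.1131  0.0039  1.3921] Ffix [-17.8   1.7  12.8] 16.0 q [ 0.52  0.69 -0.28  1.87  0.3   0.65 -0.12]
-69.4,-109,105.6,1.40 world [ 520. -214.  106.] shift [0.0007 0.0088 0.    ] turn -0.008
-59.9,-109,111.0,1.40 world [ 530. -216.  111.] shift [ 0.0007  0.0181 -0.0057] turn -0.008
-49.9,-109,115.5,1.40 world [ 540. -217.  115.] shift [ 0.0008  0.028  -0.0104] turn -0.008
-39.4,-109,119.0,1.40 world [ 550. -219.  119.] shift [ 0.0009  0.0384 -0.0142] turn -0.008
-28.7,-109,121.4,1.40 world [ 560. -221.  121.] shift [ 0.001  0.049 -0.017] turn -0.008
-17.8,-109,122.7,1.40 world [ 571. -223.  123.] shift [ 0.0011  0.0599 -0.0186] turn -0.008
-10.1,-109,123.0,1.40 world [ 579. -224.  123.] shift [ 0.0011  0.0675 -0.0191] turn -0.008
```

The force on the tool is radially outward, so my arc sits about 5 mm too low. I'll continue with a higher arc.

>>> move_arm(series=[[[0, 0.01, -0.006], 0], [[0, 0.02, -0.011], 0], [[0, 0.03, -0.015], 0], [[0, 0.04, -0.0185], 0], [[0, 0.04, -0.0185], 0]])

```text
clock: 7.9
eef_pos: [545.6, -219.4, 126.4]
tool_rot: [-3.101, 0.006, 1.392]
force: [-18.6, 5.0, 25.2]
width: 15.7
```

```bash
python3 plan.py $(python3 -c "
import math
for a in(1.2,1.3,1.4,1.5,1.57,1.62):print(f'{-10-110*math.cos(a):.1f},-109,{32-14+110*math.sin(a):.1f},1.40')")
```

```text
7.9 fixture pos [ -43.6 -110.   126.4] rot [-3.1009  0.0056  1.3917] Ffix [-19.1   1.8  25.2] 15.7 q [ 0.51  0.7  -0.29  1.75  0.28  0.77 -0.11]
-49.9,-109,120.5,1.40 world [ 540. -217.  120.] shift [ 0.001  -0.006   0.0061] turn -0.008
-39.4,-109,124.0,1.40 world [ 550. -219.  124.] shift [0.0011 0.0043 0.0022] turn -0.008
-28.7,-109,126.4,1.40 world [ 560. -221.  126.] shift [ 0.0012  0.0149 -0.0006] turn -0.008
-17.8,-109,127.7,1.40 world [ 571. -223.  128.] shift [ 0.0013  0.0258 -0.0024] turn -0.008
-10.1,-109,128.0,1.40 world [ 579. -224.  128.] shift [ 0.0013  0.0334 -0.003 ] turn -0.008
-4.6,-109,127.9,1.40 world [ 584. -225.  128.] shift [ 0.0014  0.0389 -0.0031] turn -0.008
```

>>> move_arm(series=[[[0, 0.006, -0.004], 0], [[0, 0.014, -0.006], 0], [[0, 0.022, -0.0075], 0], [[0, 0.03, -0.008], 0], [[0, 0.03, -0.008], 0]])

```text
clock: 8.52
eef_pos: [571.6, -223.8, 134.1]
tool_rot: [-3.092, 0.006, 1.392]
force: [-9.6, 2.6, 5.6]
width: 15.5
```

```bash
python3 plan.py -10,-109,133,1.4
python3 - <<'E'
from cell import *
import cv2,numpy as np
s=get_image('scene')[165:305,265:405];w=get_image('wrist')
cv2.imwrite('pics/c5.png',np.hstack([cv2.resize(s,(400,400),interpolation=cv2.INTER_CUBIC),cv2.resize(w,(400,400))]))
E
```

```text
8.525 fixture pos [ -17.3 -110.   134.1] rot [-3.0919  0.0058  1.3917] Ffix [-9.9  1.   5.6] 15.5 q [ 0.5   0.73 -0.29  1.66  0.27  0.85 -0.1 ]
-10,-109,133,1.4 world [ 579. -224.  133.] shift [0.0011 0.0073 0.0008] turn -0.008
```

View pics/c5.png

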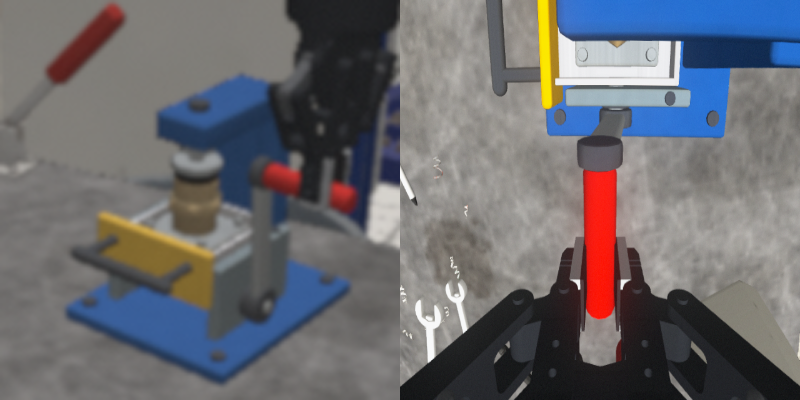

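The lever is close to upright, about 4° short, with the fitting against the seal. A final small shift should do it.

>>> move_arm(series=[[[0, 0.005, -0.0005], 0], [[0, 0.01, -0.0005], 0], [[0, 0.011, -0.0005], 0], [[0, 0.011, -0.0005], 0], [[0, 0.011, -0.0005], 0]])

```text
clock: 9.25
eef_pos: [577.3, -224.8, 134.9]
tool_rot: [-3.081, 0.006, 1.391]
force: [-12.0, 2.2, 5.7]
width: 15.6
```

```bash
python3 plan.py -10,-109,133,1.4
python3 - <<'E'
from cell import *
import cv2,numpy as np
s=get_image('scene')[165:305,265:405];w=get_image('wrist')
cv2.imwrite('pics/c6.png',np.hstack([cv2.resize(s,(400,400),interpolation=cv2.INTER_CUBIC),w[100:500,200:600]]) if 0 else np.hstack([cv2.resize(s,(380,380),interpolation=cv2.INTER_CUBIC),w[100:480,200:600]]))
E
python3 plan.py
```

```text
9.25 fixture pos [ -11.4 -110.   134.9] rot [-3.0813  0.0061  1.3915] Ffix [-12.2   0.1   5.7] 15.6 q [ 0.49  0.74 -0.29  1.63  0.27  0.87 -0.09]
-10,-109,133,1.4 world [ 579. -224.  133.] shift [0.0011 0.0015 0.0018] turn -0.009
9.35 fixture pos [ -11.4 -110.1  134.9] rot [-3.0814  0.0062  1.3915] Ffix [-11.7  -0.2   6.2] 15.2 q [ 0.49  0.74 -0.29  1.63  0.27  0.87 -0.09]
```

View pics/c6.png

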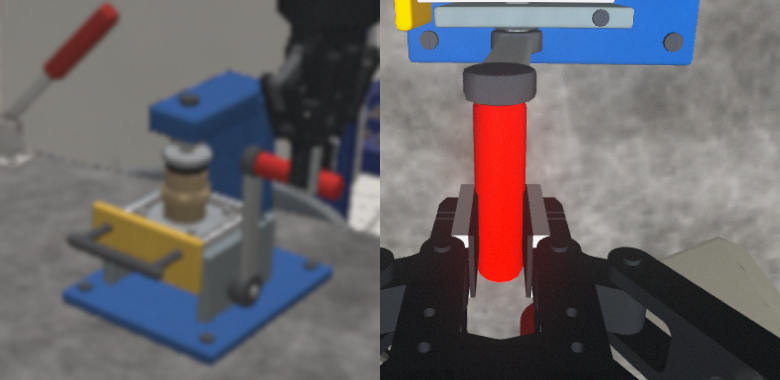

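Run:
```python
from h2 import *
P=np.array([577.3,-224.8,134.9]);R=[-3.0813,.0061,1.3915]
for n,u,z in[('pivot',(337,140),32),('cap',(320,180),142),('handle',(320,250),142),('base corner hole R',(493,142),12)]:print(n,*wplane(u,z,P,R))
print(fix2w([-10,-65,32],607.2,-118.3,-.17))
for a in(1.35,1.4,1.45,1.5,1.57,1.65):
  o=[x-200 if i==0 else x-100 for i,x in enumerate([0,0])]
  print(a,[ (np.array(proj('scene',fix2w(q,607.2,-114.5,-.17)))-[265,165])*380/140 for q in([-10,-66,32],grip(a,-66))])
```

```text
pivot [ 589.5 -176.5   32. ] [ -7.6 -60.3  32. ]
cap [ 586.6 -175.2  142. ] [-10.6 -59.6 142. ]
handle [ 582.3 -198.9  142. ] [-10.9 -83.6 142. ]
base corner hole R [ 682.3 -195.8   12. ] [ 87.2 -63.6  12. ]
[ 586.34729964 -180.67118636   32.        ]
1.35 [array([244.73365543, 290.04942522]), array([235.15729716, 175.05558354])]
1.4 [array([244.73365543, 290.04942522]), array([239.3437031 , 171.37699089])]
1.45 [array([244.73365543, 290.04942522]), array([243.51289855, 168.04148479])]
1.5 [array([244.73365543, 290.04942522]), array([247.65269379, 165.05503302])]
1.57 [array([244.73365543, 290.04942522]), array([253.3765903 , 161.46895556])]
1.65 [array([244.73365543, 290.04942522]), array([259.77958975, 158.22964649])]
```

Two checks put the lever about 2–4° short of upright, inside the 12° margin. The arm is still and the drawer is home, so I'm handing in.

```bash
python3 -c "
from cell import *
s=read_state();print(s['eef_pos'],s['qd'].round(4),s['force'].round(1),s['width']);print(finish_job())"
```

```text
[ 577.34710954 -224.83534554  134.88971585] [ 0.0013 -0.0003 -0.0006 -0.0003  0.0001 -0.002   0.0009] [-11.5   1.8   6.2] 15.225684267524176
the job is handed in; nothing more can be done
None
```

I pushed the drawer home, swung the cam lever up to upright, and handed in at about 9.4 s of the 50 s with the fingers still gripping it. No verdict was reported, so these are my own last checks:

- **Drawer:** the pull bar measured -98 mm in the fixture frame, where it should be when home. A second push met 17 N against the stop, well above the 5 N detent.
- **Lever:** the wrist camera put it about 2° short of upright and the scene camera about 4°. Both are inside the 12° limit.
- **Seal:** in the scene picture the fitting is up against it. I could not measure the nest rise or the seal travel directly.
- **Hold:** the arm was practically still, with the fingers 15 mm apart on the handle. The outside force was about 12 N along the fixture's x, so the fingers were still loaded.
- **Bystanders:** my path stayed clear of them, but I did not measure their positions at the end.

Three things disagreed with the plan:

- **Fixture origin:** it sits about 10 mm in x and 5 mm in y from the base plate's centre, which threw off my first pose fit. I re-measured it from the grey cheeks and the pull bar.
- **First drawer push:** the tool force briefly reached 45 N upward, with the fingertips apparently bearing on the bar. The 40 N limit is stated for the arm or gripper body, so I think this stayed within the rules, but I could not confirm it.
- **Lever arc:** my path ran a few millimetres too low, giving about 25–30 N of side load partway up. I raised the path for the rest of the swing.

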